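# Shut the charging box's roof vent with the hooked pole

### The arm

A 7-joint arm with a two-finger parallel gripper is mounted at the origin on the work surface. World frame = base frame: x ahead of the robot, y to its left, z up, the work surface at z = 0. Lengths are in m, angles in rad, forces in N, time in s.
With the tool pointing down it reaches from about 0.425 to 0.95 m from the base axis. Payload 4.7 kg.
Tool frame: the origin (TCP) lies at the very end of the fingers, on their centre line; the grasp point (between the pads) lies 19 mm behind it; z points along the fingers, y is the direction in which the jaws open and shut (so a half turn about z gives the same grasp; the last joint's range is limited). The gripper opens to 87 mm and grips with 3 to 60 N. Pads are 19 mm wide; open, the fingers measure 117 mm over their backs; the gripper's body (75 mm by 190 mm) begins 51 mm behind the grasp point.
Start: joints at [-1.225, 0.469, -0.049, 1.532, 0.024, 1.141, -0.082], TCP at [0.247, 0.628, 0.223] pointing down, gripper open.
Joint ranges: [-2.59, 2.59], [-0.33, 1.99], [-1.39, 1.29], [0.1, 2.45], [-1.04, 4.18], [0.21, 1.99], [-2.66, 2.66]. Speed limits (rad/s): [2.57, 2.57, 3.14, 3.14, 3.14, 3.14, 3.14].

### API

Orientations are given as a 3x3 rotation matrix whose columns are the frame's x, y, z axes.
In Python, from station import bot gives the robot as it stands. Calls block until the motion is done:
- bot.move_to(position, orientation): joint-space move of the TCP to a pose.
- bot.servo_line(position, orientation=None, velocity=0.15): straight line of the TCP; orientation=None keeps the orientation; velocity is the mean speed in m/s.
- bot.movej(angles): joint-space move.
- bot.set_gripper(opening, squeeze=None): opening from 0.0 (shut) to 1.0 (fully open); squeeze is the grip in N (None keeps the last); returns when the fingers have stopped.
- bot.hold(seconds).
- bot.inverse_kinematics(position, orientation): joint angles nearest the present ones, or None.
- bot.snapshot(name): name is "side" or "top" or "wrist"; returns a dict with "image" (480x640x3 uint8, blue, green, red), "camera_matrix" (3x3 intrinsics, pixels), "distortion" ([k1, k2, p1, p2, k3] as OpenCV has them; the pictures are not rectified), "world_from_camera" (4x4, takes a point from camera to world coordinates). Camera axes: x right, y up, looking along -z (the intrinsics and any distortion apply to the point x, -y, -z); pixel columns grow to the right and rows downward; lengths in m; the calibration is good to about 2 mm. A picture is of the moment at which its call begins. There is no depth.
A pose or a line that the arm cannot do raises bot.MotionError and nothing moves.
- bot.sign_off(): hands the job in, once; it reports no verdict.
Readings, each from a call of its own:
- bot.read_time(): time.
- bot.read_joints(): joint angles.
- bot.read_qvel(): joint speeds.
- bot.read_joint_torque(): joint torques, N m.
- bot.read_position(): TCP position.
- bot.read_orientation(): TCP orientation.
- bot.read_wrist_force(): force on the tool from outside, world axes, zero at the start.
- bot.read_ft_torque(): the same for the moment, N m.
- bot.read_gripper_width(): opening from 0.0 (shut) to 1.0 (fully open).
Only numpy, scipy, OpenCV 4.12 (cv2) and the standard library are available. Lean on these libraries where they do the work, as an engineer would, in place of code of your own. Each camera call takes 0.05 s, during which the arm holds its last target. There are 200 camera calls.

### The job

Charging of the little robot cars is over: pick up the pole with the hook, put its hook into the ring eye on the open roof flap of the charging box, and use it to swing the flap fully shut. Then take the hook out of the eye and lay the pole gently back down flat on the desk, flap still shut.

Things in the scene. Friction and masses are not known exactly. Their poses are not given: they have to be found in the camera images.
- pole: Pole with an L-shaped hook, 0.18 kg (one without a hook lies beside it, not needed). Wooden handle 20 wide, 26 tall, then a rod 8 mm thick. Origin: underside of the handle at the balance point: grip here. x runs to the hook, z up; handle x -170 to 70, rod at z 13 on to x 230, then the hook's pin, 60 long along -y. Lies flat, crosswise, hook end to the left, pin pointing away from the robot.
- pole_hook (a point): Point on the axis of the hook's pin (8 mm in diameter), 35 mm from the rod's centre line and 25 mm short of the pin's end: x 230, y -35, z 13 mm in the pole's frame. Axes as the pole's.
- flap_eye (a point): Centre of the ring eye (inner diameter 34, wire 6 mm) on the free edge of the roof flap of the grey charging box (140 mm high) at the left. x: the ring's axis, level, parallel to the hinge, away from the robot: the pin enters along +x. y: across the flap to the hinge line, 165 mm away and 143 mm above the desk. z: normal of the flap, up when shut. Flap sheet 235 x 140 x 6, begins 25 mm from here.
- flap (a joint): Opening angle of the roof flap, rad: 0 = shut (level, ring sticking out to the right of the box, 143 mm above the desk); at the start 1.0 to 1.3, eye on top and leaning to the right. Closing swings the eye to the right and down. The hinge is stiff: the flap stays where it is left, 1 to 2 N at the eye moves it.

How it is judged:
By the outcome, as a careful person would: the job done as asked, in the order asked, and still so for the second after the job is handed in, with the robot touching nothing.
It also fails if it takes over 64 s, if anything falls off the work surface, if the arm or the gripper's body presses on something with over 40 N, if the wrist force passes 120 N, or if a joint passes its speed limit or range.

## Working session

There is one attempt and no reset: what is moved stays moved. The work goes in short steps, each a Python script; the robot and the scene stay as the last script left them, time stands still between calls to the robot, and variables do not carry over. Pictures are saved under pics/ and viewed, about 8 in all and at most 12, crops included, and the job is handed in when it is done.

```bash
ls; mkdir -p pics
python3 - <<'E'
from station import bot
import cv2,numpy as np
for n in ("side","top"):
    s=bot.snapshot(n); cv2.imwrite(f"pics/{n}0.png",s["image"]); print(n,s["camera_matrix"],s["distortion"],np.round(s["world_from_camera"],3))
print(bot.read_time(), bot.read_orientation())
E
```

```text
pics
side [[479.6691023    0.         316.35721006]
 [  0.         479.6691023  233.44230158]
 [  0.           0.           1.        ]] [-0.05577324  0.          0.          0.          0.        ] [[ 0.995  0.056 -0.082  0.51 ]
 [-0.099  0.588 -0.803 -0.57 ]
 [ 0.003  0.807  0.591  0.604]
 [ 0.     0.     0.     1.   ]]
top [[538.99495655   0.         318.6901183 ]
 [  0.         538.99495655 229.27639022]
 [  0.           0.           1.        ]] [0.01066077 0.         0.         0.         0.        ] [[ 0.005  0.981 -0.192  0.402]
 [-1.     0.007  0.013  0.057]
 [ 0.014  0.192  0.981  1.119]
 [ 0.     0.     0.     1.   ]]
0.1 [[-9.30629171e-01  3.65963113e-01 -5.87300141e-04]
 [ 3.65963577e-01  9.30627632e-01 -1.69437315e-03]
 [-7.35203345e-05 -1.79176354e-03 -9.99998392e-01]]
```

View pics/side0.png

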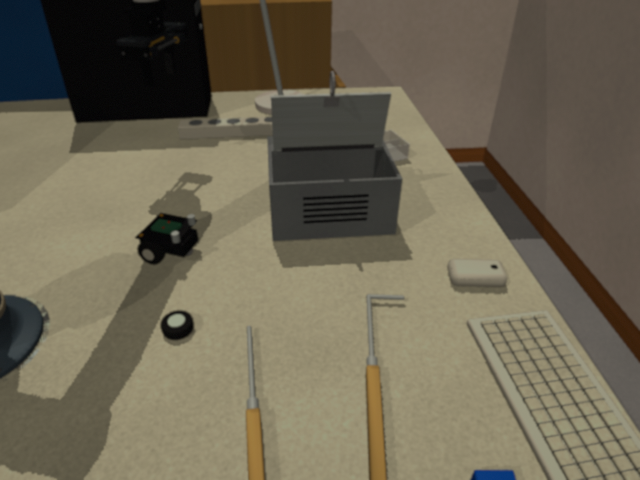

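View pics/top0.png

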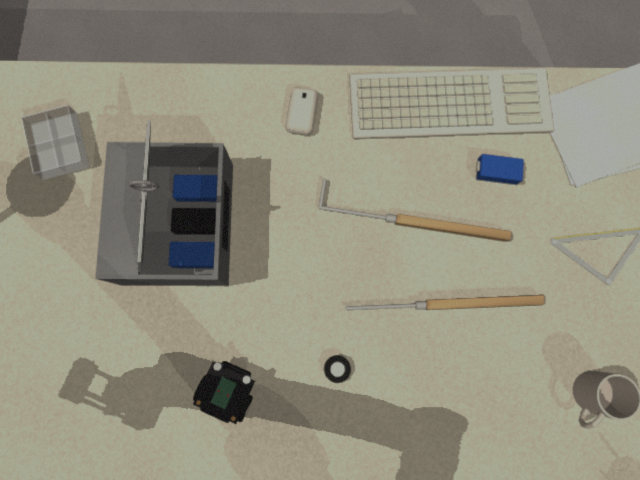

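Side view: box in the middle with the flap raised and the ring at about (332,82), hooked pole on the right with its hook at (370,297). Top view: hooked-pole handle (396,218)–(511,236), rod corner (322,208), pin end (323,180), ring edge-on at about (144,185). Next I'll enlarge the ring and the hook.

```bash
cat > h.py <<'E'
import numpy as np,cv2
from station import bot
def ray(s,uv):
    p=cv2.undistortPoints(np.array([[uv]],float),s["camera_matrix"],np.array(s["distortion"]))[0,0]
    T=s["world_from_camera"]; d=T[:3,:3]@np.array([p[0],-p[1],-1.]); return T[:3,3],d/np.linalg.norm(d)
def plane(s,uv,z):
    o,d=ray(s,uv); return o+d*(z-o[2])/d[2]
def tri(a,ua,b,ub):
    o1,d1=ray(a,ua);o2,d2=ray(b,ub)
    t=np.linalg.lstsq(np.c_[d1,-d2],o2-o1,rcond=None)[0]
    p,q=o1+t[0]*d1,o2+t[1]*d2; return (p+q)/2,np.linalg.norm(p-q)
def proj(s,P):
    T=s["world_from_camera"]; c=T[:3,:3].T@(np.asarray(P)-T[:3,3]); c=c*[1,-1,-1]
    return cv2.projectPoints(c.reshape(1,1,3),np.zeros(3),np.zeros(3),s["camera_matrix"],np.array(s["distortion"]))[0][0,0]
E
python3 - <<'E'
from h import *
t=bot.snapshot("top"); a=bot.snapshot("side")
r=lambda im,x,y,w,h,k:cv2.resize(im[y:y+h,x:x+w],None,fx=k,fy=k,interpolation=cv2.INTER_CUBIC)
A=r(t["image"],90,110,150,90,5.33333)[:, :400*2]; A=r(t["image"],95,150,80,60,5); B=r(a["image"],292,50,80,60,5)
C=r(t["image"],300,165,80,60,5); D=r(a["image"],340,275,80,60,5)
cv2.imwrite("pics/z.png",np.vstack([np.hstack([A,B]),np.hstack([C,D])]))
hsv=cv2.cvtColor(t["image"],cv2.COLOR_BGR2HSV); m=cv2.inRange(hsv,(8,120,80),(22,255,255))
for c in cv2.findContours(m,0,2)[0]:
    if cv2.contourArea(c)>300:
        q=cv2.minAreaRect(c); b=cv2.boxPoints(q); print(q)
        e=[(b[i]+b[(i+1)%4])/2 for i in range(4)]; print([plane(t,x,.02).round(4) for x in e])
print("rodcorner",plane(t,(322,208),.013),"pin",plane(t,(323,180),.013))
print("ring",tri(t,(144,185),a,(332,82)))
E
```

```text
rodcorner [0.66408717 0.0357527  0.013     ] pin [0.72529149 0.03383786 0.013     ]
ring (array([0.62965022, 0.31902943, 0.3021578 ]), np.float64(0.0009995057070430115))
```

View pics/z.png

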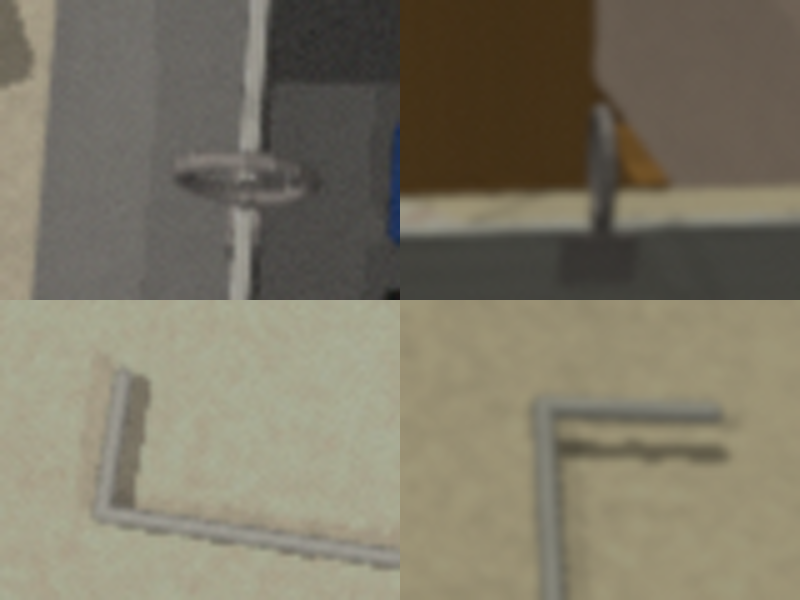

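Crops: ring centre at about (144.4,186) in the top view and (332,81) in the side view. The hook's rod corner is at (320.5,208) and the pin end at (324.5,179) in the top view. The side view also shows the pin clearly, from (368.5,297) to (404,297).

Run:
```python
from h import *
t=bot.snapshot("top"); a=bot.snapshot("side")
hsv=cv2.cvtColor(t["image"],cv2.COLOR_BGR2HSV); print(hsv[227,455])
m=cv2.inRange(hsv,(8,100,60),(25,255,255))
for c in cv2.findContours(m,cv2.RETR_EXTERNAL,cv2.CHAIN_APPROX_NONE)[0]:
    if cv2.contourArea(c)>300:
        q=cv2.minAreaRect(c); b=cv2.boxPoints(q)
        e=[(b[i]+b[(i+1)%4])/2 for i in range(4)]; print(q,[plane(t,x,.02).round(4) for x in e])
print("corner",tri(t,(320.5,207.8),a,(368.7,297)),"pin",tri(t,(324.4,179.5),a,(404,297.3)))
for z in (.013,): print(plane(t,(320.5,207.8),z),plane(t,(324.4,179.5),z))
for v in (80,81,82): 
    P,e=tri(t,(144.4,186),a,(332,v)); s=(P[2]-.143)/.165; print(P,e,s,np.arcsin(min(s,1)))
# flap edge line
z=.143+.14*np.sin(1.25); P,Q=plane(t,(149.3,124),z),plane(t,(140.3,264),z); print("edge",P,Q,np.linalg.norm(P-Q),(P-Q)/np.linalg.norm(P-Q))
for uv in ((107,144),(223,144),(100,278),(219,278)): print("box",plane(t,uv,.14))
```

```text
[ 17 110 163]
((484.9516906738281, 301.86376953125), (9.034375190734863, 116.32025146484375), 87.56334686279297) [array([ 0.4785, -0.2957,  0.02  ]), array([ 0.4751, -0.4143,  0.02  ]), array([ 0.4603, -0.2955,  0.02  ]), array([ 0.4636, -0.1773,  0.02  ])]
((453.0231018066406, 227.34970092773438), (114.65113067626953, 9.655632972717285), 8.746161460876465) [array([ 0.6408, -0.1195,  0.02  ]), array([ 0.6333, -0.2394,  0.02  ]), array([ 0.6055, -0.3547,  0.02  ]), array([ 0.613 , -0.2354,  0.02  ])]
corner (array([0.66586054, 0.03883141, 0.00828255]), np.float64(0.000479937915201854)) pin (array([0.72793881, 0.03074206, 0.0092921 ]), np.float64(0.0008269707603114932))
[0.66449467 0.03891467 0.013     ] [0.72642147 0.03086059 0.013     ]
[0.62812077 0.31699325 0.30639139] 0.00141565414023247 0.9902508336320396 1.4310462017755619
[0.6284672  0.31765251 0.30430835] 0.0009695995436338681 0.9776263637964518 1.358864415497577
[0.62881487 0.31831392 0.30221765] 0.0005218589465208973 0.9649554837920102 1.3052736828816058
edge [0.74150695 0.32564515 0.27585785] [0.50956201 0.32474324 0.27585785] 0.23194669034724935 [9.99992440e-01 3.88841929e-03 4.78654394e-16]
box [0.755185   0.44600712 0.14      ]
box [0.75753781 0.22704355 0.14      ]
box [0.50103618 0.43839883 0.14      ]
box [0.50221935 0.22444167 0.14      ]
```

Measurements agree with each other:
- **Pole:** the handle measures 0.238 m, and the hook corner extrapolated from it matches the one I measured. Its origin is at about (0.6307, -0.1866).
- **Eye:** about (0.6287, 0.318, 0.302), opening about 1.3, hinge at y about 0.365. That matches the box edge at 0.2257 + 0.140.

Next I check IK, then grasp and lift.

```bash
cat >> h.py <<'E'
Z=np.array([0,0,1.])
def R(th,s=1):  # tool down, jaws across the pole; pole x=(-sin,cos)
    y=s*np.array([np.cos(th),np.sin(th),0]); return np.c_[np.cross(y,-Z),y,-Z]
def tcp(hook,th): # TCP for hook point
    X=np.array([-np.sin(th),np.cos(th),0]);Y=np.array([-np.cos(th),-np.sin(th),0])
    return np.asarray(hook)-.23*X+.035*Y-.013*Z+.003*Z
HY,HZ,EX=.365,.143,.6287
def eye(a): return np.array([EX,HY-.165*np.cos(a),HZ+.165*np.sin(a)])
E
python3 - <<'E'
from h import *
g=np.array([.6307,-.1866,.003]);t0=-.149
for s in (1,-1):
    for p,th in ((g,t0),(g+[0,0,.15],t0),(tcp(eye(1.3)-[.05,0,0],.012),.012),(tcp(eye(1.3),.012),.012),(tcp(eye(0)-[0,0,.02],.012),.012)):
        q=bot.inverse_kinematics(p,R(th,s)); print(s,p.round(3),None if q is None else np.round(q,2))
E
```

```text
1 [ 0.631 -0.187  0.003] [-0.12  0.74  0.51  1.76 -0.49  0.77  0.48]
1 [ 0.631 -0.187  0.153] [-0.3   0.61  0.78  1.68 -0.48  1.05  0.48]
1 [0.546 0.09  0.292] [-0.65  0.22  0.5   1.76 -0.11  1.19 -0.11]
1 [0.596 0.09  0.292] [-0.61  0.32  0.51  1.65 -0.16  1.22 -0.05]
1 [ 0.596 -0.03   0.113] [-0.4   0.5   0.52  1.86 -0.31  0.87  0.28]
-1 [ 0.631 -0.187  0.003] [-0.45  1.01  1.1   1.78 -1.04  1.06 -2.23]
-1 [ 0.631 -0.187  0.153] [-0.46  0.76  1.11  1.69 -0.73  1.17 -2.44]
-1 [0.546 0.09  0.292] [ 0.63  0.44 -1.17  1.69  0.42  1.3   2.53]
-1 [0.596 0.09  0.292] [ 0.57  0.55 -1.17  1.58  0.51  1.36  2.49]
-1 [ 0.596 -0.03   0.113] [-0.76  0.72  1.11  1.87 -0.75  1.04 -2.46]
```

Run:
```python
from h import *
g=np.array([.6307,-.1866,.003]);t0=-.149
q0=np.array(bot.read_joints())
bot.move_to([.22,.45,.47],bot.read_orientation()); print(bot.read_time())
bot.move_to([.48,.0,.45],R(0)); print(bot.read_time(),bot.read_position())
bot.move_to(g+[0,0,.09],R(t0))
s=bot.snapshot("wrist"); cv2.imwrite("pics/w.png",s["image"]); print(bot.read_time(),proj(s,g+[0,0,.017]))
hsv=cv2.cvtColor(s["image"],cv2.COLOR_BGR2HSV); m=cv2.inRange(hsv,(8,100,60),(25,255,255))
for c in cv2.findContours(m,cv2.RETR_EXTERNAL,cv2.CHAIN_APPROX_NONE)[0]:
    if cv2.contourArea(c)>1000:
        q=cv2.minAreaRect(c); b=cv2.boxPoints(q); e=[(b[i]+b[(i+1)%4])/2 for i in range(4)]; print(q,[plane(s,x,.026).round(4) for x in e])
```

```text
1.4667
3.35 [0.4800884  0.00168672 0.44985752]
4.9833 [320.76875479 248.01077452]
((465.0, 368.5), (49.0, 348.0), 90.0) [array([ 0.7234, -0.2723,  0.026 ]), array([ 0.8563, -0.316 ,  0.026 ]), array([ 0.7221, -0.3151,  0.026 ]), array([ 0.5956, -0.2734,  0.026 ])]
((522.6158447265625, 326.5426940917969), (64.16072082519531, 31.141693115234375), 83.6598129272461) [array([ 0.7626, -0.239 ,  0.026 ]), array([ 0.7766, -0.2651,  0.026 ]), array([ 0.7683, -0.2919,  0.026 ]), array([ 0.7541, -0.2642,  0.026 ])]
((121.17124938964844, 326.6233215332031), (31.562461853027344, 63.70069122314453), 6.009006023406982) [array([ 0.4702, -0.2192,  0.026 ]), array([ 0.491 , -0.1985,  0.026 ]), array([ 0.4921, -0.2249,  0.026 ]), array([ 0.4706, -0.247 ,  0.026 ])]
((322.0, 228.5), (165.0, 30.0), 90.0) [array([ 0.6415, -0.1197,  0.026 ]), array([ 0.6434, -0.173 ,  0.026 ]), array([ 0.625 , -0.2305,  0.026 ]), array([ 0.6241, -0.1702,  0.026 ])]
```

View pics/w.png

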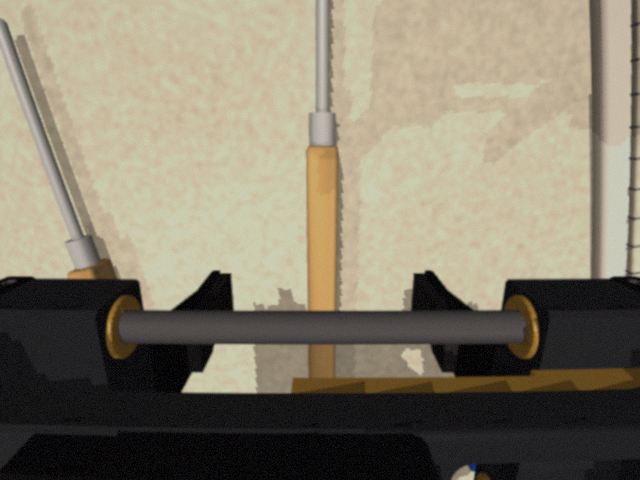

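The wrist view shows the handle at column 322, centred between the jaws and parallel to them. I'll grasp, lift, look from the side, and go to the pre-insert pose.

Run:
```python
from h import *
g=np.array([.6307,-.1866,.003]);t0=-.149
bot.servo_line(g,R(t0),.1); bot.set_gripper(0.,55); print(bot.read_gripper_width(),bot.read_wrist_force(),bot.read_time())
bot.servo_line(g+[0,0,.15],R(t0),.15)
a=bot.snapshot("side"); t=bot.snapshot("top")
th=.012; E=eye(1.3)
bot.move_to(tcp(E-[.06,.05,0],th),R(th))
bot.servo_line(tcp(E-[.055,0,0],th),R(th),.1)
a=bot.snapshot("side"); t=bot.snapshot("top"); print(bot.read_time(),bot.read_position(),bot.read_wrist_force())
r=lambda im,x,y,w,h,k:cv2.resize(im[y:y+h,x:x+w],None,fx=k,fy=k,interpolation=cv2.INTER_CUBIC)
cv2.imwrite("pics/p.png",np.hstack([r(t["image"],90,130,100,120,4),r(a["image"],265,50,100,120,4)]))
np.savez("pre.npz")
for n,P in (("eye",E),("hook",E-[.055,0,0]),("tip",E-[.03,0,0]),("corner",E-[.09,0,0])): print(n,proj(t,P),proj(a,P))
```

```text
0.22643880473693034 [ 0.68636395 -0.19315526  0.74298745] 7.1333
10.225 [0.54143925 0.08950103 0.2920479 ] [ 0.16030735 -0.88501746 -1.09584687]
eye [142.80035237 185.92912997] [331.63392476  81.71388763]
hook [140.4057307  220.43620852] [302.6718821   82.58487318]
tip [141.5035968  204.64368503] [315.87292931  82.18010572]
corner [138.84160383 242.85477221] [284.0943416   83.17654325]
```

View pics/p.png

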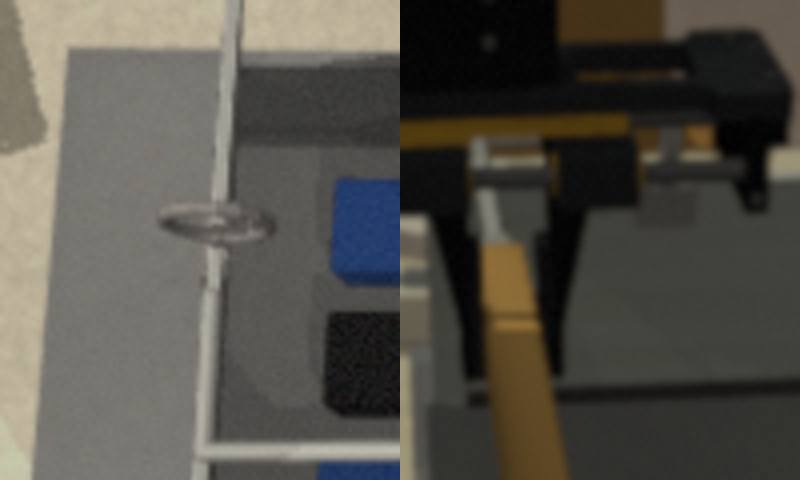

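The top view shows the pin (corner near (141,243), tip near (142.5,201)) in line with the ring at (144,186), offset about 1–2 px. In the side view the rod end is where I predicted, (284,83), so there is no sag. I'll insert in short steps with a force guard.

Run:
```python
from h import *
th=.012; E=eye(1.3); f0=np.array(bot.read_wrist_force())
for d in (.04,.025,.01,0):
    bot.servo_line(tcp(E-[d,0,0],th),R(th),.1)
    f=np.array(bot.read_wrist_force())-f0; print(d,f.round(2))
    if np.linalg.norm(f)>4: break
t=bot.snapshot("top"); a=bot.snapshot("side"); print(bot.read_time())
r=lambda im,x,y,w,h,k:cv2.resize(im[y:y+h,x:x+w],None,fx=k,fy=k,interpolation=cv2.INTER_CUBIC)
cv2.imwrite("pics/i.png",np.hstack([r(t["image"],110,150,80,90,5),r(a["image"],292,50,80,90,5)]))
```

```text
0.04 [-0.28  1.23 -0.52]
0.025 [-0.48  0.33 -0.33]
0.01 [ 0.38  0.62 -1.89]
0 [-1.39  1.3   0.27]
11.475
```

View pics/i.png

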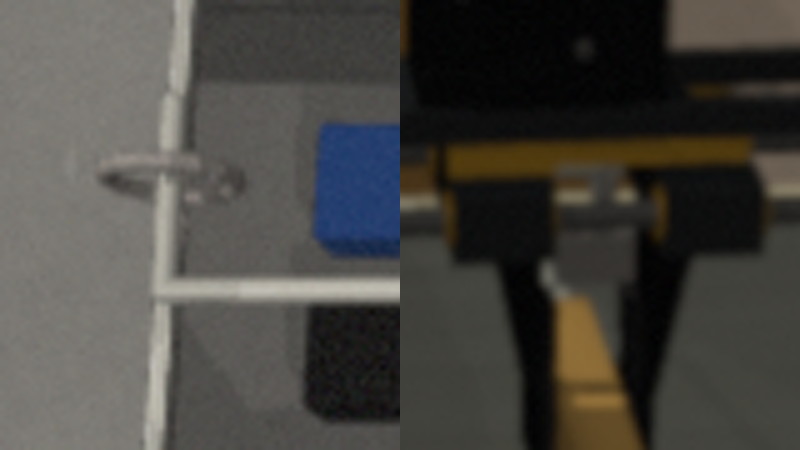

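The top crop shows the pin at the ring's middle (170,170 in the crop), and forces are negligible. To confirm it is really threaded, I'll swing a bit and look.

Run:
```python
from h import *
th=.012; f0=np.array(bot.read_wrist_force())
for a in (1.2,1.1,1.0,.9):
    bot.servo_line(tcp(eye(a),th),R(th),.08); print(a,(np.array(bot.read_wrist_force())-f0).round(2))
t=bot.snapshot("top"); s=bot.snapshot("side"); print(bot.read_time(),proj(t,eye(.9)),proj(s,eye(.9)))
r=lambda im,x,y,w,h,k:cv2.resize(im[y:y+h,x:x+w],None,fx=k,fy=k,interpolation=cv2.INTER_CUBIC)
cv2.imwrite("pics/c1.png",np.hstack([r(t["image"],110,140,80,90,5),r(s["image"],232,50,160,180,2.5)]))
```

```text
1.2 [ 0.27  0.64 -0.01]
1.1 [0.4  0.57 0.23]
1.0 [ 0.14 -0.39  0.25]
0.9 [ 0.44 -0.54 -0.59]
13.0083 [184.83264487 191.23146138] [335.30181234 108.24452062]
```

View pics/c1.png

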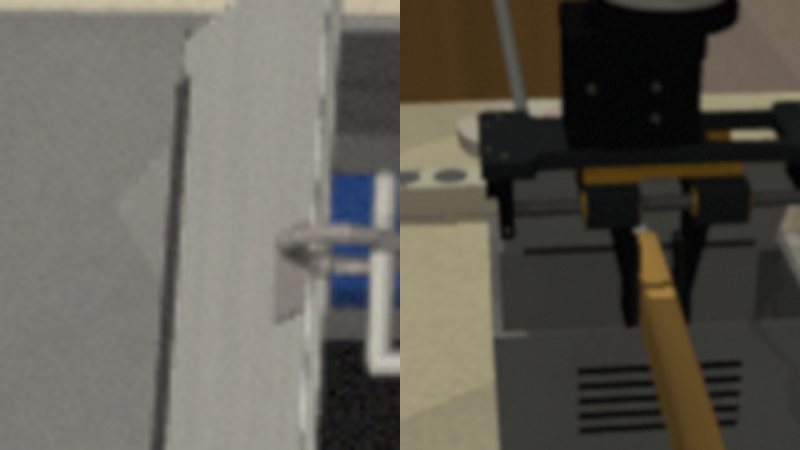

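The flap follows: the ring has moved right and its upper wire crosses over the pin, so it is threaded. Continuing until the stop is felt.

Run:
```python
from h import *
th=.012; f0=np.array(bot.read_wrist_force())
for a in (.75,.6,.45,.3,.15,.05,0):
    bot.servo_line(tcp(eye(a),th),R(th),.08); print(a,(np.array(bot.read_wrist_force())-f0).round(2))
for d in (.007,.011,.014,.017,.02):
    bot.servo_line(tcp(eye(0)-[0,0,d],th),R(th),.04); bot.hold(.1)
    f=np.mean([bot.read_wrist_force() for _ in range(4)],0)-f0; print(d,f.round(2),np.round(bot.read_ft_torque(),2))
    if f[2]>6: break
t=bot.snapshot("top"); s=bot.snapshot("side"); print(bot.read_time(),proj(t,eye(0)),proj(s,eye(0)))
r=lambda im,x,y,w,h,k:cv2.resize(im[y:y+h,x:x+w],None,fx=k,fy=k,interpolation=cv2.INTER_CUBIC)
cv2.imwrite("pics/c2.png",np.hstack([r(t["image"],90,130,160,180,2.5),r(s["image"],252,90,160,180,2.5)]))
```

```text
0.75 [ 0.35  0.8  -1.02]
0.6 [1.04 0.78 0.18]
0.45 [ 0.93  0.73 -0.34]
0.3 [1.76 0.19 0.14]
0.15 [ 1.04  0.34 -0.05]
0.05 [ 1.22  0.82 -0.44]
0 [ 0.1   0.45 -0.45]
0.007 [0.45 0.52 0.71] [-0.13  0.1   0.04]
0.011 [ 1.17  0.8  -0.59] [-0.07  0.06  0.02]
0.014 [0.23 0.55 1.22] [ 0.19 -0.01 -0.07]
0.017 [0.53 1.04 1.55] [ 0.35 -0.1   0.  ]
0.02 [0.51 0.64 1.79] [ 0.34 -0.1  -0.09]
17.8333 [234.70696822 209.73061062] [337.90681657 186.56682437]
```

View pics/c2.png

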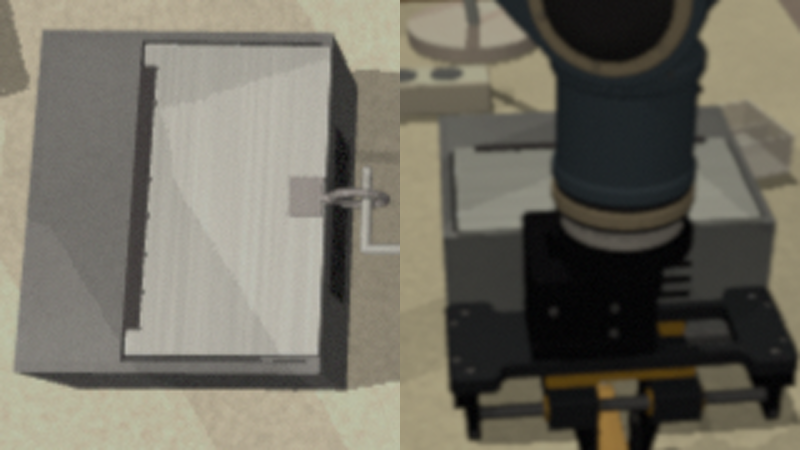

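The flap looks shut or nearly so: its sheet fills the opening and the ring is at about (233,209). The reaction is only 1.8 N, so I'll push further for a definite stop.

Run:
```python
from h import *
th=.012
for d in (.023,.026,.029,.032,.036,.040):
    bot.servo_line(tcp(eye(0)-[0,0,d],th),R(th),.04); bot.hold(.1)
    f=np.mean([bot.read_wrist_force() for _ in range(4)],0); m=np.mean([bot.read_ft_torque() for _ in range(4)],0); print(d,f.round(2),m.round(2))
    if f[2]>8: break
t=bot.snapshot("top"); print(bot.read_time())
r=lambda im,x,y,w,h,k:cv2.resize(im[y:y+h,x:x+w],None,fx=k,fy=k,interpolation=cv2.INTER_CUBIC)
cv2.imwrite("pics/c3.png",r(t["image"],195,175,160,80,5))
```

```text
0.023 [1.25 0.61 0.05] [ 0.37 -0.11 -0.08]
0.026 [ 0.57 -1.19 -0.12] [ 0.38 -0.1  -0.04]
0.029 [-0.9  -0.07  0.66] [ 0.43 -0.06 -0.05]
0.032 [-0.96  0.48  0.2 ] [ 0.53 -0.12 -0.09]
0.036 [0.78 1.65 0.33] [ 0.64 -0.12 -0.09]
0.04 [0.2  0.87 1.2 ] [ 0.8  -0.16 -0.12]
19.9833
```

View pics/c3.png

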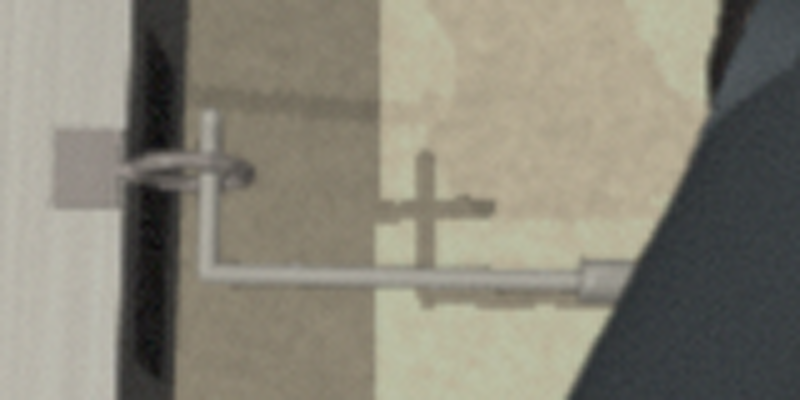

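The moment plateaued at 0.35 N m while the hinge moved, then rose steadily to 0.8 N m, so the flap is on its stop. The picture shows the ring at crop (185,172) with the pin through it. I'll back off to the middle of the free play by watching the moment, then withdraw along -x.

Run:
```python
from h import *
th=.012
M=lambda:np.mean([bot.read_ft_torque()[0] for _ in range(8) if bot.hold(.01) is None],0)
d=.04; free=None
while d>-.005:
    d-=.004; bot.servo_line(tcp(eye(0)-[0,0,d],th),R(th),.05); m=M(); print(round(d,3),round(m,2))
    if free is None and m<.08: free=d
    if free is not None and (d<=free-.0075 or m<-.2): break
t=bot.snapshot("top"); s=bot.snapshot("side"); print(bot.read_time())
r=lambda im,x,y,w,h,k:cv2.resize(im[y:y+h,x:x+w],None,fx=k,fy=k,interpolation=cv2.INTER_CUBIC)
cv2.imwrite("pics/c4.png",r(t["image"],195,175,160,80,5))
```

```text
0.036 nan
0.032 nan
0.028 nan
0.024 nan
0.02 nan
0.016 nan
0.012 nan
0.008 nan
0.004 nan
0.0 nan
-0.004 nan
-0.008 nan
23.8833
  return _methods._mean(a, axis=axis, dtype=dtype,
  ret = ret.dtype.type(ret / rcount)
```

My averaging helper was wrong (`hold` doesn't return None), so the back-off ran unguarded and may have lifted the flap slightly. I'll check the moment, push down again to the stop and back off properly.

```bash
cat >> h.py <<'E'
def M():
    v=[]
    for _ in range(8): bot.hold(.01); v.append(bot.read_ft_torque()[0])
    return float(np.mean(v))
E
python3 - <<'E'
from h import *
th=.012
def go(d):
    bot.servo_line(tcp(eye(0)-[0,0,d],th),R(th),.05); m=M(); print(round(d,3),round(m,2)); return m
print("now",M())
d=-.008
while d<.06:
    d+=.006
    if go(d)>.85: break
print("up")
while d>0:
    d-=.004
    if go(d)<.05: break
print(bot.read_time())
E
```

```text
now -0.01885953022756516
-0.002 -0.11
0.004 -0.1
0.01 -0.11
0.016 -0.11
0.022 -0.1
0.028 -0.11
0.034 -0.1
0.04 0.39
0.046 0.77
0.052 1.09
up
0.048 -0.09
27.6
```

Run:
```python
from h import *
t=bot.snapshot("top"); s=bot.snapshot("side"); print(bot.read_time(),bot.read_position())
r=lambda im,x,y,w,h,k:cv2.resize(im[y:y+h,x:x+w],None,fx=k,fy=k,interpolation=cv2.INTER_CUBIC)
A=np.vstack([cv2.resize(cv2.imread("pics/c4.png"),(400,200)),r(t["image"],195,175,100,100,4)])
cv2.imwrite("pics/d.png",np.hstack([A,r(s["image"],240,80,160,240,2.5)]))
cv2.imwrite("pics/tfull.png",t["image"]);cv2.imwrite("pics/sfull.png",s["image"])
```

```text
27.7 [ 0.59596911 -0.03111286  0.0847511 ]
```

View pics/d.png

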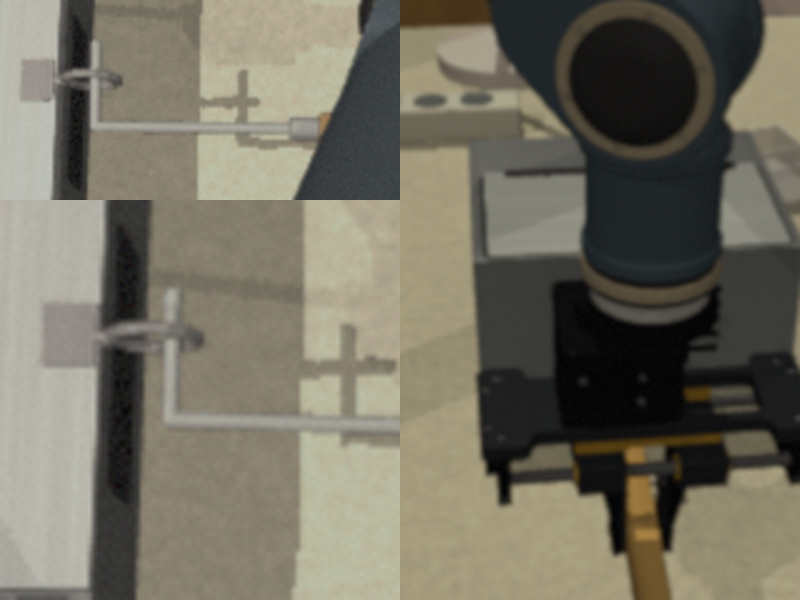

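The pin is still in the ring. Before the second push (upper left) the ring had shifted up and left, so my unguarded back-off had lifted it. Now it is back at (232.5,209), where it was when pressed home. The pole has pitched about 0.15 rad in the grip, hook up; lower contact is at d≈0.049. I'll raise only to mid-play (about 12 mm) and withdraw under guard.

Run:
```python
from h import *
th=.012
for d in (.044,.040,.037):
    bot.servo_line(tcp(eye(0)-[0,0,d],th),R(th),.05); print(d,round(M(),2))
f0=np.mean([bot.read_wrist_force() for _ in range(6)],0)
for x in (.015,.03,.045,.065):
    bot.servo_line(tcp(eye(0)-[x,0,.037],th),R(th),.08); f=np.mean([bot.read_wrist_force() for _ in range(6)],0)-f0; print(x,f.round(2),np.round(M(),2))
    if np.linalg.norm(f)>4: break
t=bot.snapshot("top"); s=bot.snapshot("side"); print(bot.read_time())
cv2.imwrite("pics/tout.png",t["image"])
r=lambda im,x,y,w,h,k:cv2.resize(im[y:y+h,x:x+w],None,fx=k,fy=k,interpolation=cv2.INTER_CUBIC)
# compare flap/ring patch with the pressed-home image
p=cv2.imread("pics/tfull.png"); 
A,B=[cv2.cvtColor(i,6)[130:285,90:226].astype(np.float32) for i in (p,t["image"])]
print("flap shift px",cv2.phaseCorrelate(A,B), "diff",np.abs(cv2.GaussianBlur(A,(5,5),0)-cv2.GaussianBlur(B,(5,5),0)).max())
cv2.imwrite("pics/e.png",np.vstack([np.hstack([r(x,195,175,100,75,4) for x in (p,t["image"])]),cv2.resize(s["image"][60:300],(800,300))]))
```

```text
0.044 -0.11
0.04 -0.09
0.037 -0.11
0.015 [0.48 0.7  0.96] -0.11
0.03 [-0.37  0.71 -0.63] -0.09
0.045 [ 0.9   1.11 -0.69] -0.1
0.065 [ 0.32 -0.33 -0.41] -0.11
30.4167
flap shift px ((-0.02252430829429386, -0.006743137770470753), 0.9579416977034675) diff 20.023438
```

View pics/e.png

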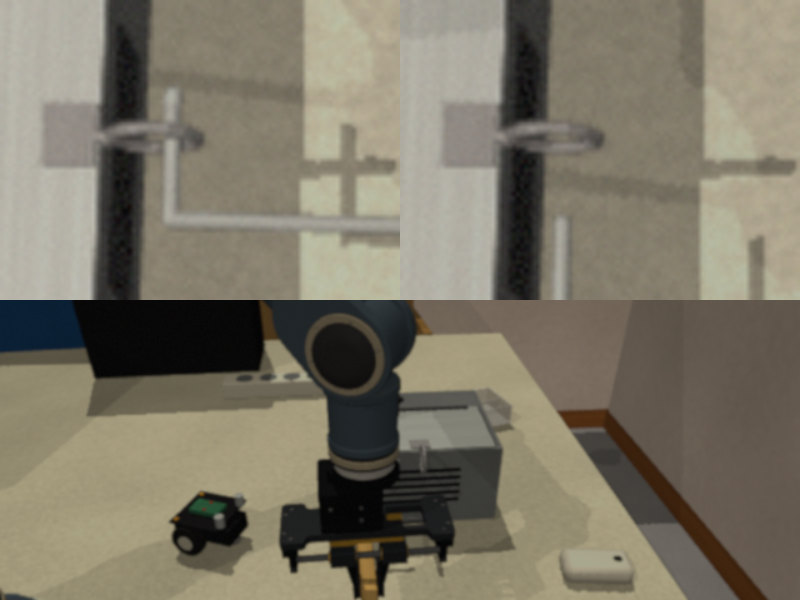

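The pin is out, and the flap region moved 0.02 px compared with the pressed-home image, so it is still shut. I'll triangulate the eye as a check. Then I carry the pole back, tilt the tool by -0.15 rad to level it, and lower with force and moment sensing; the moment's sign tells which end touches first.

```bash
cat >> h.py <<'E'
from scipy.spatial.transform import Rotation as Ro
g=np.array([.6307,-.1866,.003]);t0=-.149
def RT(p): return Ro.from_rotvec(-p*np.array([np.cos(t0),np.sin(t0),0])).as_matrix()@R(t0)
E
python3 - <<'E'
from h import *
t=bot.snapshot("top");s=bot.snapshot("side"); print("eye",tri(t,(232.5,209.2),s,(337.6,185.6)))
p=np.array(bot.read_position())
bot.servo_line(p+[-.01,-.10,.05],None,.15)
bot.move_to(g+[0,0,.1],RT(.15)); bot.hold(.3)
F=lambda:np.mean([bot.read_wrist_force()[2] for _ in range(8)])
bot.servo_line(g+[0,0,.03],RT(.15),.1); bot.hold(.2); f0,m0=F(),M(); print("base",f0,m0,bot.read_time())
for z in (.022,.016,.012,.009,.0065,.005,.004,.003,.002,.001):
    bot.servo_line(g+[0,0,z],RT(.15),.04); f,m=F()-f0,M()-m0; print(z,round(f,2),round(m,2))
    if abs(m)>.12 or f>2.5: break
print(bot.read_time(),bot.read_position())
E
```

```text
eye (array([0.62919674, 0.20413707, 0.14278278]), np.float64(0.0010322982226504101))
base -2.943919838465563 0.13192343008400076 33.4167
0.022 0.71 -0.02
0.016 1.24 0.01
0.012 0.82 0.01
0.009 1.38 0.0
0.0065 1.53 -0.0
0.005 0.03 -0.02
0.004 1.72 -0.01
0.003 0.54 -0.0
0.002 2.64 -0.16
36.4167 [ 0.63084452 -0.18669143  0.00518632]
```

Eye z = 0.1428, which is shut (expected 0.143). The tail touched very lightly at 2 mm, so the pole is almost level. I'll add a touch more tilt, settle, release and back away.

Run:
```python
from h import *
F=lambda:np.mean([bot.read_wrist_force()[2] for _ in range(8)])
for p,z in ((.162,.002),(.162,.001)):
    bot.servo_line(g+[0,0,z],RT(p),.03); print(F()+2.94,M()-.13)
bot.set_gripper(.35); bot.hold(.2); bot.set_gripper(.8)
bot.servo_line(g+[0,0,.12],RT(.16),.12)
bot.move_to([.48,-.1,.42],R(0)); bot.hold(.5)
t=bot.snapshot("top");s=bot.snapshot("side"); print(bot.read_time())
p=cv2.imread("pics/tout.png"); A,B=[cv2.cvtColor(i,6)[130:285,90:226].astype(np.float32) for i in (p,t["image"])]
print(cv2.phaseCorrelate(A,B)); cv2.imwrite("pics/f.png",np.hstack([cv2.resize(t["image"],(400,300)),cv2.resize(s["image"],(400,300))]))
m=cv2.inRange(cv2.cvtColor(t["image"],40),(8,100,60),(25,255,255))
for c in cv2.findContours(m,0,1)[0]:
    if cv2.contourArea(c)>300: print(cv2.minAreaRect(c))
```

```text
1.1718542770426972 0.009039656285811326
0.965775762257779 0.02660455403584347
41.7583
((0.043154843868464354, -0.0018196119082034556), 0.9402991193864081)
```

View pics/f.png

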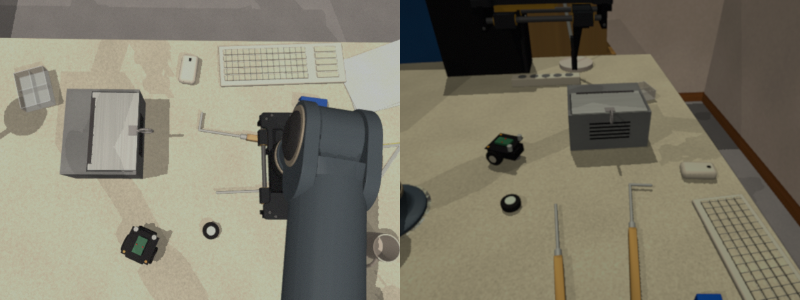

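The last picture shows the pole flat in its old place (hook at side-view pixel (369,296), at the start (369,297)), the flap shut, and the gripper well clear. Handing in.

```bash
python3 -c "
from station import bot
print(bot.read_wrist_force()); bot.sign_off()"
```

```text
[-0.92012745  0.64488931 -0.13831719]
the job is handed in; nothing more can be done
```

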